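# Put the cooking tools back in their organiser

### The job

Put the three tools away in the organiser: the black turner in the white insert, the meat tenderizer in the grey one and the red basting brush in the blue one, each lying flat on the floor of its insert with its head in the wide head pocket and its handle in the channel. Lower them in gently, without dropping them or pressing them down, and leave everything else on the counter standing where it is.

Things in the scene. Friction and masses are not known exactly. Their poses are not given: they have to be found in the camera images.
- turner: Black plastic slotted turner, 190 mm long, about 0.09 kg. Origin on the underside at mid-length, x from handle to head, z up. Blade 75 x 66 x 5 mm at x from +20 to +95 mm; handle bar 22 mm wide (y), its top 28 mm and its underside 10 mm above the counter, x from -83 to +6 mm, with a foot at its far end. Centre of mass near x = -15 mm, a good place to grip.
- tenderizer: Cast aluminium meat tenderizer (mallet), 190 mm long, about 0.45 kg. Origin on the underside at mid-length, x from handle to head, z up. Block head 46 (x) x 64 (y) x 46 mm high at x from +49 to +95 mm; handle 24 mm wide, from 11 to 35 mm above the counter, x from -77 to +49 mm; pommel 34 mm wide at its end. Centre of mass near x = +35 mm; grip the handle near x = +30 mm.
- brush: Basting brush with a wooden handle and red silicone head, 190 mm long, about 0.08 kg. Origin on the underside at mid-length, x from handle to head, z up. Head 42 mm wide, 22 mm high, at x from +38 to +95 mm; wooden collar 38 mm wide at x from +20 to +40 mm; handle bar 22 mm wide, from 10 to 28 mm above the counter, x from -80 to +20 mm. Centre of mass near x = +10 mm; grip near x = 0.
- organiser: Shallow wooden frame, 222 x 302 mm, rim 12 mm high, floor 4 mm, fixed; holds the three inserts side by side in an order that varies. A tool lying right in its insert has its origin 4 mm above the insert's origin, x along x, with about 5 mm of play all round. Between head pocket and channel each insert has a finger scoop 89 mm wide. Origin at the centre of its underside.
- insert_turner: White insert, for the turner: fixed, 210 x 95 mm, floor 4 mm thick, walls and blocks 18 mm high. Origin at the centre of its underside, 4 mm above the counter, x towards the head end. Head pocket 76 mm wide at x beyond +25 mm; handle channel 32 mm wide at x below -45 mm.
- insert_tenderizer: Grey insert, for the tenderizer: fixed, 210 x 95 mm, floor 4 mm thick, walls and blocks 18 mm high. Origin at the centre of its underside, 4 mm above the counter, x towards the head end. Head pocket 74 mm wide at x beyond +50 mm; handle channel 44 mm wide at x below -45 mm.
- insert_brush: Blue insert, for the brush: fixed, 210 x 95 mm, floor 4 mm thick, walls and blocks 18 mm high. Origin at the centre of its underside, 4 mm above the counter, x towards the head end. Head pocket 52 mm wide at x beyond +30 mm; handle channel 32 mm wide at x below -45 mm.
- turner_head (a point): Point on the turner's blade, x = +90 mm from its origin.
- tenderizer_head (a point): Point on the tenderizer's head, x = +90 mm from its origin.
- brush_head (a point): Point in the brush's bristles, x = +90 mm from its origin.
- canister: Closed spring-latch stainless steel canister, 106 mm diameter, 153 mm high, loose bystander. Origin under its centre.
- plate: White melamine plate, 190 mm diameter, 18 mm high, loose bystander. Origin under its centre.
- pinch_bowl: Orange silicone pinch bowl, 76 mm diameter, 32 mm high, loose bystander among the tools. Origin under its centre.
- mill: Dark wooden pepper mill, 52 mm diameter, 130 mm high, loose bystander. Origin under its centre.
- mug: Blue mug, 80 mm diameter, 90 mm high, handle at its +y, loose bystander. Origin under its centre.
- oil_bottle: Green oil bottle, 60 mm diameter, 220 mm high, loose bystander. Origin under its centre.
- spice_jar: Amber spice jar, 52 mm diameter, 85 mm high, loose bystander. Origin under its centre.
Mind the look-alikes: they are no part of the job. What is shaped like the insert_turner but yellow is not meant.

How it is judged:
By the outcome, as a careful person would: the job done as asked, in the order asked, and still so for the second after the job is handed in, with the robot touching nothing.
It also fails if it takes over 72 s, if anything falls off the work surface, if the arm or the gripper's body presses on something with over 40 N, if the wrist force passes 120 N, or if a joint passes its speed limit or range.

### The arm

A 7-joint arm with a two-finger parallel gripper is mounted at the origin on the work surface. World frame = base frame: x ahead of the robot, y to its left, z up, the work surface at z = 0. Lengths are in m, angles in rad, forces in N, time in s.
With the tool pointing down it reaches from about 0.4 to 0.85 m from the base axis. Payload 4.4 kg.
Tool frame: the origin (TCP) lies midway between the tips of the shut fingers; the grasp point (between the pads) lies 19 mm behind it; z points along the fingers, y is the line along which they close (so a half turn about z gives the same grasp; the last joint's range is limited). The gripper opens to 94 mm and grips with 3 to 60 N. Pads are 16 mm wide; open, the fingers measure 119 mm over their backs; the gripper's body (75 mm by 177 mm) begins 78 mm behind the grasp point.
Start: joints at [1.26, 0.628, 0.038, 1.517, -0.027, 0.996, -0.02], TCP at [0.158, -0.631, 0.205] pointing down, gripper open.
Joint ranges: [-3.06, 3.06], [-0.37, 2.12], [-1.25, 1.32], [0.18, 2.47], [-1.1, 4.24], [0.23, 1.98], [-2.94, 2.94]. Speed limits (rad/s): [2.57, 2.57, 3.14, 3.14, 3.14, 3.14, 3.14].

### API

Orientations are given as a rotation vector (axis times angle).
In Python, from bench import * gives the robot as it stands.
- The arm moves only by the tool servo_tool, never from a script. Its argument "moves" is a list that holds one entry, the list of rows, each a list of 7 numbers: the shift along the world's x, y, z in cm, then the turn, a rotation vector about the world's x, y, z in degrees, then the finger opening in cm, from 0 to 9.4. In form: [[[tx, ty, tz, ax, ay, az, claw], ...]]. A call has 1 to 20 rows; each row is the pose to reach, as a shift and turn from the pose commanded when the call began; what a row does not reach only later rows make up. A row lasts 1/12 s, in which the tool goes at most 41.7 mm and 7.16 degrees, less where a joint would pass 70% of its speed; a pose out of reach is approached as far as the arm can. A call with a gripper value outside its range is refused whole. The fingers move at their own pace and stop on an object; "newtons" is the grip in N (left out, the last holds). Time passes only in rows, so rows that repeat a pose let the fingers close. It gives the time, the measured TCP pose, the force, the opening and the grip force at its end, in the units of the state.
- get_state(): the state, without advancing time (a new reading comes with each control period).
- read_camera(name): name is "scene" or "top"; returns a dict with "frame" (480x640x3 uint8, blue, green, red), "mtx" (3x3 intrinsics, pixels), "k1" (the pictures are not rectified: a ray, as slopes to the right and down, at radius r is drawn at 1 + k1 r^2 times it, then the intrinsics apply), "rvec" (rotation vector, rad) and "tvec" (3), from world to camera coordinates, as OpenCV has them. Camera axes: x right, y down, z forward; pixel columns grow to the right and rows downward; lengths in m; the calibration is good to about 2 mm. A picture is of the moment at which its call begins. There is no depth.
- hand_in(): hands the job in; it is judged then, once.
The state is a dict: "time_s": time; "qpos": joint angles; "dq": joint speeds; "joint_torque": joint torques, N m; "tcp_pos": TCP position; "tcp_rot": TCP orientation; "force": force on the tool from outside, world axes, zero at the start; "ft_torque": the same for the moment, N m; "finger_gap": opening from 0.0 (shut) to 1.0 (fully open); "grip_force": force on a finger pad.
Only numpy, scipy, OpenCV 4.12 (cv2) and the standard library are available. Lean on these libraries where they do the work, as an engineer would, in place of code of your own. Each camera call takes 0.05 s, during which the arm holds its last target. There are 200 camera calls.

## Working session

There is one attempt and no reset: what is moved stays moved. The work goes in short steps, Python scripts to look and compute and a tool call to move; the robot and the scene stay as the last step left them, time stands still between calls to the robot, and variables do not carry over. Pictures are saved under pics/ and viewed, at most 10 in all, crops included, and the job is handed in when it is done.

Besides the shell and the picture viewer there is one more tool, called after ">>>" in YAML: its name, and indented under it one key for each argument. servo_tool: Moves the arm, as the interface text tells. Its arguments: {"type":"object","properties":{"moves":{"type":"array"},"newtons":{"type":"number"}},"required":["moves"]}

```bash
mkdir -p pics
cat > h.py <<'E'
from bench import *
import numpy as np, cv2
def cam(n):
    c=read_camera(n); c['R']=cv2.Rodrigues(np.array(c['rvec'],float))[0]; return c
def ray(c,uv):
    K=np.array(c['mtx']);uv=np.atleast_2d(np.array(uv,float))
    d=np.array([[(u-K[0,2])/K[0,0],(v-K[1,2])/K[1,1]] for u,v in uv]); s=d.copy()
    for _ in range(20): s=d/(1+c['k1']*(s**2).sum(1,keepdims=True))
    w=np.c_[s,np.ones(len(s))]@c['R']; o=-c['R'].T@np.array(c['tvec']).ravel(); return o,w
def onz(c,uv,z):
    o,w=ray(c,uv); return o+w*((z-o[2])/w[:,2])[:,None]
E
python3 - <<'E'
from h import *
for n in('top','scene'):
    c=cam(n); cv2.imwrite(f'pics/{n}0.png',c['frame']); print(n,c['mtx'],c['k1'],c['R'],-c['R'].T@np.array(c['tvec']).ravel())
print(get_state())
E
```

```text
top [[463.03535893   0.         321.9161583 ]
 [  0.         463.03535893 234.9788099 ]
 [  0.           0.           1.        ]] -0.09275783574717562 [[-0.01530337 -0.99987343  0.00435116]
 [-0.98918885  0.0145048  -0.14592819]
 [ 0.1458466  -0.00653731 -0.98928562]] [ 0.35595615 -0.06184385  1.11272137]
scene [[576.58205365   0.         326.55802351]
 [  0.         576.58205365 242.89073197]
 [  0.           0.           1.        ]] -0.1256543195663686 [[-0.8509889   0.52505853 -0.0114647 ]
 [ 0.41702507  0.66230232 -0.62245139]
 [-0.31923031 -0.53448029 -0.78257448]] [0.96005733 0.74581182 1.25675619]
{'time_s': 0.1, 'qpos': array([ 1.26019649,  0.62924648,  0.03845149,  1.51821297, -0.02698563,
        0.99626962, -0.02002757]), 'dq': array([-0.00017977, -0.0002117 ,  0.00010022, -0.0028161 , -0.00030405,
        0.00030943,  0.0008015 ]), 'joint_torque': array([ 2.93909055e-03, -5.50785577e+01,  1.14768483e+00, -1.87113404e+01,
       -5.20591030e-02,  1.92689616e-02,  3.48022752e-05]), 'tcp_pos': array([ 0.15742231, -0.63007187,  0.20466842]), 'tcp_rot': array([-3.11650313e+00, -3.83338296e-01,  3.57394658e-04]), 'force': array([-0.05886174,  0.42170504, -0.20093051]), 'ft_torque': array([-0.00671189, -0.06122021,  0.04457508]), 'grip_force': 0.0, 'finger_gap': 1.00257247619448}
```

View pics/top0.png

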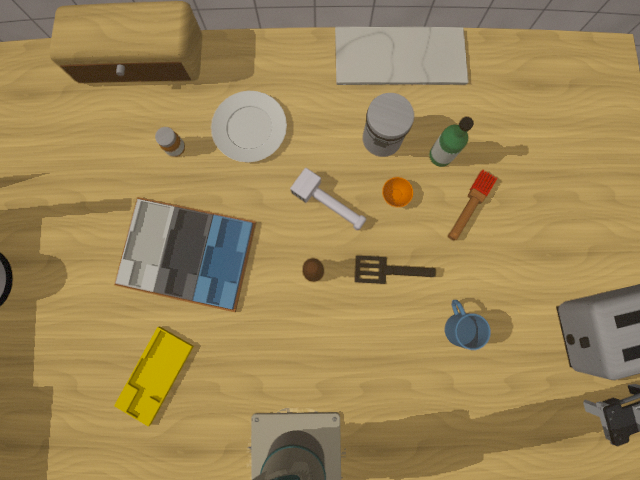

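View pics/scene0.png

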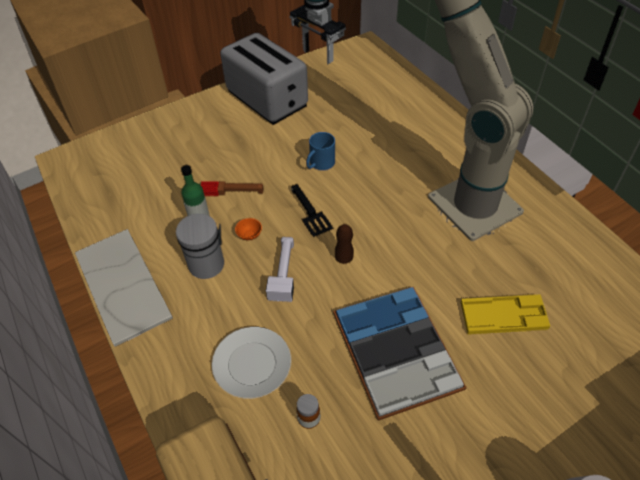

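The top view shows the organiser at (185,255), with inserts white, grey and blue from left to right. The turner is at (395,270) with its head to the left, the tenderizer head is at (308,186), and the brush head is at (485,183). The mill at (313,270) stands near the turner's blade. I'll zoom in for details.

Run:
```python
import cv2,numpy as np
a=cv2.imread('pics/top0.png')
L=cv2.resize(a[190:320,105:265],None,fx=4,fy=4,interpolation=cv2.INTER_CUBIC)
cv2.imwrite('pics/org.png',L)
R=cv2.resize(a[160:290,285:505],None,fx=3.6,fy=3.6,interpolation=cv2.INTER_CUBIC)
cv2.imwrite('pics/tools.png',R)
```

```text
(no output)
```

View pics/org.png

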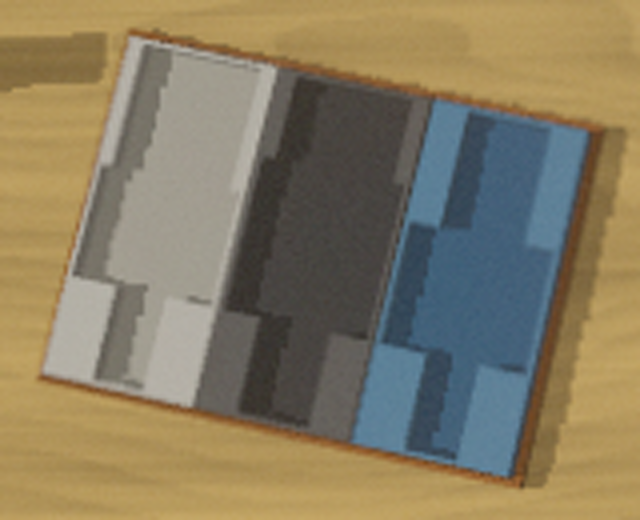

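View pics/tools.png

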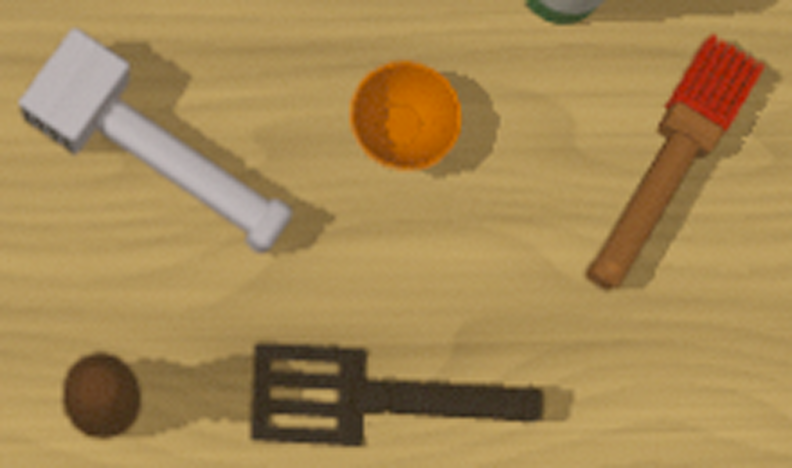

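The crops show the head pockets at the upper end of each insert and the channels at the lower end. Insert top corners (crop px) run from TL (133,38) to TR (592,130), BR (515,477) and BL (43,377). All three tools can be seen clearly.

```bash
cat > m.py <<'E'
from h import *
c=cam('top')
o=lambda p:np.array(p)/4.+[105,190]-.375
t=lambda p:np.array(p)/3.6+[285,160]-.36
P=onz(c,o([(133,38),(277,68),(432,100),(592,130),(43,377),(195,408),(352,440),(515,477)]),.022)[:,:2]
print(P.round(4)); f,b=P[:4],P[4:]
for i,n in enumerate(['white','grey','blue']):
    F=(f[i]+f[i+1])/2;B=(b[i]+b[i+1])/2;d=F-B; print(n,((F+B)/2).round(4),np.linalg.norm(d).round(3),np.linalg.norm(f[i]-f[i+1]).round(3),np.degrees(np.arctan2(d[1],d[0])).round(1))
d=f.mean(0)-b.mean(0);e=P[[3,7]].mean(0)-P[[0,4]].mean(0);print('org',P.mean(0),np.degrees(np.arctan2(d[1],d[0])),np.degrees(np.arctan2(e[1],e[0]))+90)
def seg(n,h,hz,q,qz):
    A=onz(c,t([h]),hz)[0,:2];B=onz(c,t([q]),qz)[0,:2];d=A-B;print(n,'head',A.round(4),'tail',B.round(4),'mid',((A+B)/2).round(4),np.linalg.norm(d).round(3),np.degrees(np.arctan2(d[1],d[0])).round(1))
seg('turner front/tail',(254,391),.005,(543,404),.028)
seg('tend topface ctr(x=72)/pommel',(76,86),.046,(276,230),.023)
seg('brush',(739,50),.022,(606,279),.022)
# mask based
hsv=cv2.cvtColor(c['frame'],cv2.COLOR_BGR2HSV)
H,S,V=cv2.split(hsv)
def rect(n,m,z,roi):
    k=np.zeros_like(m);x0,y0,x1,y1=roi;k[y0:y1,x0:x1]=m[y0:y1,x0:x1]
    cs,_=cv2.findContours(k,0,1);q=max(cs,key=cv2.contourArea)[:,0].astype(float)
    w=onz(c,q,z)[:,:2];r=cv2.minAreaRect((w*1000).astype(np.float32));print(n,np.round(r[0],1),np.round(r[1],1),round(r[2],1))
rect('turner handle z28',((V<75)*255).astype(np.uint8),.028,(390,255,445,285))
rect('turner all z15',((V<75)*255).astype(np.uint8),.01,(345,250,445,290))
rect('red',(((H<8)|(H>172))&(S>200)).astype(np.uint8)*255,.022,(465,165,505,205))
rect('tend',((S<60)&(V>110)).astype(np.uint8)*255,.035,(285,160,375,235))
rect('brushhandle',((V<150)&(S>120)&(H>5)&(H<14)).astype(np.uint8)*255,.022,(445,175,505,245))
E
python3 m.py
```

```text
[[0.6119 0.3792]
 [0.5915 0.2887]
 [0.5701 0.1933]
 [0.5503 0.0964]
 [0.406  0.4259]
 [0.387  0.3321]
 [0.3676 0.2373]
 [0.3452 0.1406]]
white [0.4991 0.3565] 0.21 0.093 -12.4
grey [0.4791 0.2628] 0.208 0.098 -12.1
blue [0.4583 0.1669] 0.209 0.099 -12.2
org [0.47869919 0.26166345] -12.298054493955773 -12.156823737707356
turner front/tail head [ 0.4375 -0.1477] tail [ 0.4241 -0.3354] mid [ 0.4308 -0.2415] 0.188 85.9
tend topface ctr(x=72)/pommel head [ 0.637  -0.0325] tail [ 0.5429 -0.1636] mid [ 0.59  -0.098] 0.161 54.3
brush head [ 0.664  -0.4861] tail [ 0.5069 -0.3836] mid [ 0.5854 -0.4348] 0.188 -33.1
turner handle z28 [ 427.5 -279.7] [105.   20.2] 85.4
turner all z15 [ 429.7 -241.8] [189.6  62.7] 85.3
red [ 640.2 -468.2] [43.1 57.3] 55.8
tend [597.  -87.9] [192.6  67.7] 52.4
brushhandle [ 625.1 -438. ] [10.3 11. ] 42.6
```

>>> servo_tool:
  moves:
    - [[0, 20, 1, 0, 0, 20, 6], [0, 20, 1, 0, 0, 20, 6], [0, 20, 1, 0, 0, 20, 6], [0, 20, 1, 0, 0, 25, 6], [0, 20, 1, 0, 0, 30, 6], [0, 20, 1, 0, 0, 35, 6], [27.1, 37.4, 1, 0, 0, 71.6, 6], [27.1, 37.4, 1, 0, 0, 71.6, 6], [27.1, 37.4, 1, 0, 0, 71.6, 6], [27.1, 37.4, 1, 0, 0, 71.6, 6], [27.1, 37.4, 1, 0, 0, 71.6, 6], [27.1, 37.4, 1, 0, 0, 71.6, 6], [27.1, 37.4, 1, 0, 0, 71.6, 6], [27.1, 37.4, 1, 0, 0, 71.6, 6], [27.1, 37.4, 1, 0, 0, 71.6, 6], [27.1, 37.4, 1, 0, 0, 71.6, 6], [27.1, 37.4, -10, 0, 0, 71.6, 6], [27.1, 37.4, -10, 0, 0, 71.6, 6], [27.1, 37.4, -10, 0, 0, 71.6, 6], [27.1, 37.4, -10, 0, 0, 71.6, 6]]
  newtons: 20

```text
time_s: 1.82
tcp_pos: [0.4232, -0.2563, 0.1011]
tcp_rot: [-2.3, -2.126, 0.007]
force: [-0.8, 0.0, 0.0]
finger_gap: 0.636
grip_force: 0.0
```

```bash
cat >> h.py <<'E'
from scipy.spatial.transform import Rotation as Ro
def st():
    s=get_state();M=Ro.from_rotvec(s['tcp_rot']).as_matrix();print('t',round(s['time_s'],2),'tcp',s['tcp_pos'].round(4),'closing',np.degrees(np.arctan2(M[1,1],M[0,1])).round(1),'tilt z',M[:,2].round(3),'q',s['qpos'].round(2),'F',s['force'].round(1),'gap mm',round(s['finger_gap']*94,1),'grip',round(s['grip_force'],1));return s
E
python3 -c "
from h import *
st()"
```

```text
t 1.82 tcp [ 0.4232 -0.2563  0.1011] closing -4.5 tilt z [-0.01   0.004 -1.   ] q [ 0.68  0.59 -0.29  2.03  0.29  0.58  0.11] F [-0.8  0.   0. ] gap mm 59.8 grip 0.0
```

>>> servo_tool:
  moves:
    - [[0, 0, 0, 0, 0, 0, 6], [0, 0, -3, 0, 0, 0, 6], [0, 0, -5, 0, 0, 0, 6], [0, 0, -6.5, 0, 0, 0, 6], [0, 0, -6.5, 0, 0, 0, 6], [0, 0, -6.5, 0, 0, 0, 6]]

```text
time_s: 2.32
tcp_pos: [0.4292, -0.2576, 0.0419]
tcp_rot: [2.304, 2.133, 0.0]
force: [0.3, -0.8, 0.7]
finger_gap: 0.639
grip_force: 0.0
```

```bash
python3 -c "
from h import *
st()"
```

```text
t 2.32 tcp [ 0.4292 -0.2576  0.0419] closing -4.4 tilt z [ 0.001 -0.001 -1.   ] q [ 0.64  0.69 -0.23  2.06  0.35  0.43  0.06] F [ 0.3 -0.8  0.7] gap mm 60.1 grip 0.0
```

>>> servo_tool:
  moves:
    - [[0, 0, -1.5, 0, 0, 0, 6], [0, 0, -2.5, 0, 0, 0, 6], [0, 0, -3.2, 0, 0, 0, 6], [0, 0, -3.2, 0, 0, 0, 6], [0, 0, -3.2, 0, 0, 0, 3], [0, 0, -3.2, 0, 0, 0, 2], [0, 0, -3.2, 0, 0, 0, 1], [0, 0, -3.2, 0, 0, 0, 1], [0, 0, -3.2, 0, 0, 0, 1], [0, 0, -3.2, 0, 0, 0, 1], [0, 0, -3.2, 0, 0, 0, 1], [0, 0, -3.2, 0, 0, 0, 1]]
  newtons: 20

```text
time_s: 3.32
tcp_pos: [0.4288, -0.2567, 0.0086]
tcp_rot: [2.304, 2.135, 0.0]
force: [-0.5, 0.5, 1.7]
finger_gap: 0.233
grip_force: 20.0
```

>>> servo_tool:
  moves:
    - [[0, 0, 1, 0, 0, 0, 1], [0, 0, 3, 0, 0, 0, 1], [0, 0, 6, 0, 0, 0, 1], [0, 0, 9.5, 0, 0, 0, 1], [0, 0, 13, 0, 0, 0, 1], [0, 0, 16, 0, 0, 0, 1], [0, 0, 18, 0, 0, 0, 1], [0, 0, 19, 0, 0, 0, 1], [0, 0, 19, 0, 0, 0, 1]]

```text
time_s: 4.07
tcp_pos: [0.4295, -0.2572, 0.2007]
tcp_rot: [2.302, 2.132, 0.002]
force: [-0.4, -0.0, -0.6]
finger_gap: 0.233
grip_force: 20.0
```

>>> servo_tool:
  moves:
    - [[0.1, 1.2, 0, 0, 0, -2, 1], [0.4, 4, 0, 0, 0, -6, 1], [0.6, 7.5, 0, 0, 0, -11, 1], [1, 11, 0, 0, 0, -17, 1], [1.3, 14.7, 0, 0, 0, -23, 1], [1.7, 18.4, 0, 0, 0, -29, 1], [2, 22.1, 0, 0, 0, -35, 1], [2.3, 25.8, 0, 0, 0, -41, 1], [2.7, 29.5, 0, 0, 0, -47, 1], [3, 33.2, 0, 0, 0, -53, 1], [3.3, 36.9, 0, 0, 0, -59, 1], [3.7, 40.6, 0, 0, 0, -65, 1], [4, 44.3, 0, 0, 0, -71, 1], [4.3, 48, 0, 0, 0, -77, 1], [4.6, 51.5, 0, 0, 0, -82, 1], [5, 55, 0, 0, 0, -87, 1], [5.2, 58, 0, 0, 0, -92, 1], [5.4, 60.5, 0, 0, 0, -96, 1], [5.55, 61.6, 0, 0, 0, -97.8, 1], [5.55, 61.6, 0, 0, 0, -97.8, 1]]

```text
time_s: 5.73
tcp_pos: [0.4821, 0.3626, 0.196]
tcp_rot: [3.123, -0.326, -0.004]
force: [0.1, -0.3, -1.2]
finger_gap: 0.234
grip_force: 20.0
```

```bash
python3 -c "
from h import *
st()
c=cam('top'); cv2.imwrite('pics/t1.png',cv2.resize(c['frame'][150:330,90:330],None,fx=3.2,fy=3.2,interpolation=cv2.INTER_CUBIC));cv2.imwrite('pics/t1full.png',c['frame'])"
```

```text
t 5.73 tcp [0.4821 0.3626 0.196 ] closing -101.9 tilt z [-0.003 -0.001 -1.   ] q [-0.71  0.57  0.03  1.66 -0.02  0.91 -2.45] F [ 0.1 -0.3 -1.2] gap mm 22.0 grip 20.0
```

View pics/t1.png

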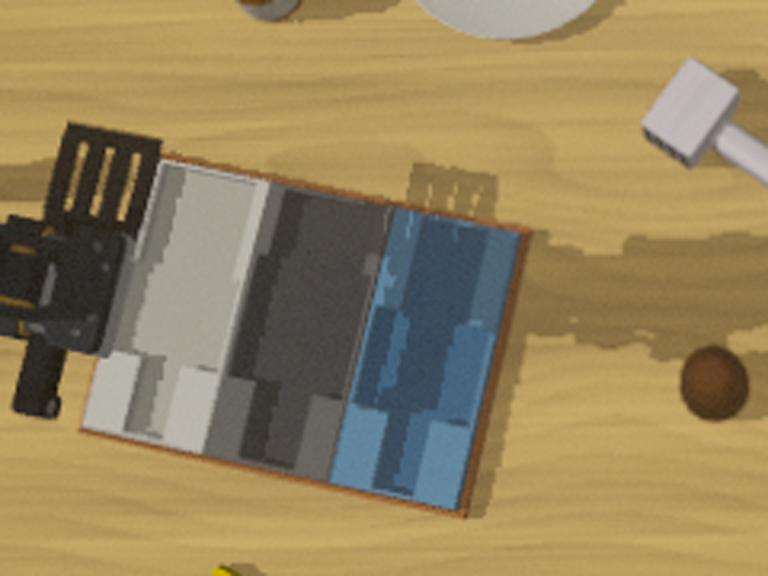

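The turner is held over the white insert. Its blade front edge runs from (68,122) to (162,138) and its tail is near (35,412). I'll check where it sits relative to the TCP.

```bash
cat > chk.py <<'E'
from h import *
def chk(c,pts,off,sc,z0,name):
    s=st();p=s['tcp_pos'];M=Ro.from_rotvec(s['tcp_rot']).as_matrix();cl=M[:2,1];hd=np.array([-cl[1],cl[0]])
    print(name,'heading',np.degrees(np.arctan2(hd[1],hd[0])).round(1))
    for q,z in pts:
        w=onz(c,[np.array(q)/sc+off-.5+.5/sc],p[2]+z)[0,:2]-p[:2];print(q,'fwd %.1f left %.1f mm'%(w@hd*1e3,(hd[0]*w[1]-hd[1]*w[0])*1e3))
E
python3 -c "
from chk import *
c=cam('top')
chk(c,[((68,122),-.0036),((162,138),-.0036),((34,417),.0094),((12,410),.0094),((57,418),.0094)],np.array([90,150]),3.2,0,'turner')"
```

```text
t 5.83 tcp [0.483  0.3582 0.1966] closing -102.1 tilt z [-0.002 -0.003 -1.   ] q [-0.7   0.57  0.03  1.67 -0.02  0.91 -2.45] F [ 0.2 -0.8 -1. ] gap mm 22.0 grip 20.0
turner heading -12.1
(68, 122) fwd 109.3 left 34.6 mm
(162, 138) fwd 110.8 left -30.0 mm
(34, 417) fwd -79.4 left 0.4 mm
(12, 410) fwd -78.1 left 15.6 mm
(57, 418) fwd -77.0 left -14.4 mm
```

>>> servo_tool:
  moves:
    - [[0, 0.1, -1, 0, 0, 0, 1], [0, 0.1, -3, 0, 0, 0, 1], [0, 0.1, -6, 0, 0, 0, 1], [0, 0.1, -9, 0, 0, 0, 1], [0, 0.1, -12, 0, 0, 0, 1], [0, 0.1, -14, 0, 0, 0, 1], [0, 0.1, -15, 0, 0, 0, 1], [0, 0.1, -15.5, 0, 0, 0, 1], [0, 0.1, -16, 0, 0, 0, 1], [0, 0.1, -16.4, 0, 0, 0, 1], [0, 0.1, -16.7, 0, 0, 0, 1], [0, 0.1, -17, 0, 0, 0, 1], [0, 0.1, -17, 0, 0, 0, 1], [0, 0.1, -17, 0, 0, 0, 1]]

```text
time_s: 7.0
tcp_pos: [0.4842, 0.3606, 0.0289]
tcp_rot: [-3.123, 0.333, -0.001]
force: [0.0, 0.1, -0.4]
finger_gap: 0.23
grip_force: 20.0
```

```bash
python3 -c "
from h import *
st()"
```

```text
t 7.0 tcp [0.4842 0.3606 0.0289] closing -102.2 tilt z [ 0.001  0.    -1.   ] q [-0.7   0.8   0.02  1.78 -0.02  0.56 -2.45] F [ 0.   0.1 -0.4] gap mm 21.6 grip 20.0
```

>>> servo_tool:
  moves:
    - [[0, 0, -0.3, 0, 0, 0, 1], [0, 0, -0.5, 0, 0, 0, 1], [0, 0, -0.7, 0, 0, 0, 1], [0, 0, -0.85, 0, 0, 0, 1], [0, 0, -1, 0, 0, 0, 1], [0, 0, -1.1, 0, 0, 0, 1], [0, 0, -1.1, 0, 0, 0, 1], [0, 0, -1.1, 0, 0, 0, 1]]

```text
time_s: 7.67
tcp_pos: [0.484, 0.3603, 0.0174]
tcp_rot: [3.124, -0.333, -0.0]
force: [0.0, -0.2, -0.5]
finger_gap: 0.232
grip_force: 20.0
```

>>> servo_tool:
  moves:
    - [[0, 0, -0.05, 0, 0, 0, 1], [0, 0, -0.1, 0, 0, 0, 1], [0, 0, -0.1, 0, 0, 0, 1], [0, 0, -0.1, 0, 0, 0, 1]]

```text
time_s: 8.0
tcp_pos: [0.4841, 0.3604, 0.0167]
tcp_rot: [-3.124, 0.333, -0.0]
force: [-1.5, -0.5, 1.6]
finger_gap: 0.234
grip_force: 20.0
```

Contact is beginning, so I'll release slowly, rise and take a look.

>>> servo_tool:
  moves:
    - [[0, 0, -0.1, 0, 0, 0, 2.4], [0, 0, -0.1, 0, 0, 0, 2.8], [0, 0, -0.1, 0, 0, 0, 4], [0, 0, -0.1, 0, 0, 0, 4], [0, 0, -0.1, 0, 0, 0, 4], [0, 0, 1, 0, 0, 0, 4], [0, 0, 3, 0, 0, 0, 4], [0, 0, 6, 0, 0, 0, 4], [0, 0, 10, 0, 0, 0, 4], [0, 0, 14, 0, 0, 0, 6], [0, 0, 17, 0, 0, 0, 6], [0, 0, 18, 0, 0, 0, 6], [0, 0, 18, 0, 0, 0, 6]]

```text
time_s: 9.08
tcp_pos: [0.4858, 0.3617, 0.2004]
tcp_rot: [-3.119, 0.333, -0.008]
force: [-0.7, 0.5, -1.2]
finger_gap: 0.631
grip_force: 0.0
```

```bash
python3 -c "
from h import *
st()"
```

```text
t 9.08 tcp [0.4858 0.3617 0.2004] closing -102.2 tilt z [ 0.006  0.004 -1.   ] q [-0.71  0.56  0.03  1.66 -0.02  0.91 -2.45] F [-0.7  0.5 -1.2] gap mm 59.3 grip 0.0
```

>>> servo_tool:
  moves:
    - [[0.4, -1.3, 0, 0, 0, 2, 6], [1.2, -4, 0, 0, 0, 6, 6], [2.3, -7.5, 0, 0, 0, 12, 6], [3.4, -11, 0, 0, 0, 17, 6], [4.5, -14.5, 0, 0, 0, 23, 6], [5.5, -18, 0, 0, 0, 28, 6], [6.6, -21.5, 0, 0, 0, 34, 6], [7.7, -25, 0, 0, 0, 39, 6], [8.8, -28.5, 0, 0, 0, 45, 6], [9.9, -32, 0, 0, 0, 50, 6], [10.8, -35, 0, 0, 0, 55, 6], [11.7, -38, 0, 0, 0, 59, 6], [12.5, -40.5, 0, 0, 0, 63, 6], [13.05, -42.4, -1, 0, 0, 66.2, 6], [13.05, -42.4, -4, 0, 0, 66.2, 6], [13.05, -42.4, -8, 0, 0, 66.2, 6], [13.05, -42.4, -11, 0, 0, 66.2, 6], [13.05, -42.4, -12, 0, 0, 66.2, 6], [13.05, -42.4, -12, 0, 0, 66.2, 6], [13.05, -42.4, -12, 0, 0, 66.2, 6]]

```text
time_s: 10.75
tcp_pos: [0.6143, -0.0632, 0.0761]
tcp_rot: [-2.798, -1.427, 0.001]
force: [-0.5, -0.4, 0.4]
finger_gap: 0.642
grip_force: 0.0
```

```bash
python3 -c "
from h import *
st()
c=cam('top'); cv2.imwrite('pics/t2.png',cv2.resize(c['frame'][150:330,105:415],None,fx=2.5,fy=2.5,interpolation=cv2.INTER_CUBIC))"
```

```text
t 10.75 tcp [ 0.6143 -0.0632  0.0761] closing -36.0 tilt z [-0.001  0.001 -1.   ] q [ 0.2   0.75 -0.24  1.72  0.25  0.71 -0.79] F [-0.5 -0.4  0.4] gap mm 60.4 grip 0.0
```

View pics/t2.png

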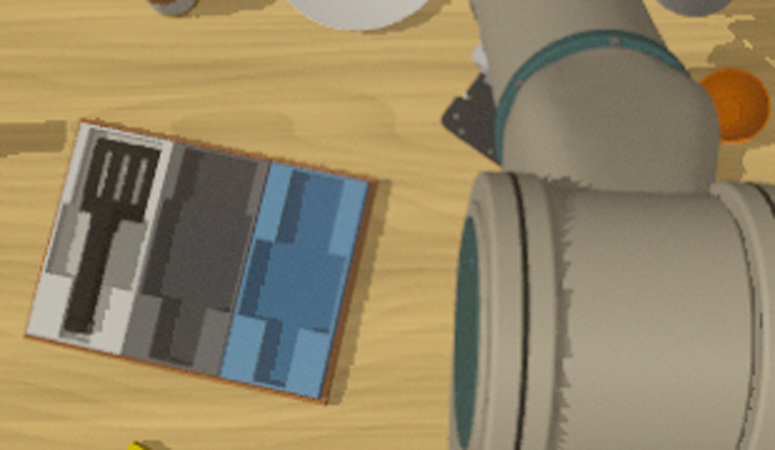

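The turner lies correctly in the white insert, with its blade at (120,180) and its handle in the channel at (80,315). Next I'll descend onto the tenderizer.

>>> servo_tool:
  moves:
    - [[0, 0, -2, 0, 0, 0, 6], [0, 0, -4, 0, 0, 0, 6], [0, 0, -5.5, 0, 0, 0, 6], [0, 0, -6.5, 0, 0, 0, 6], [0, 0, -6.8, 0, 0, 0, 6], [0, 0, -6.8, 0, 0, 0, 6], [0, 0, -6.8, 0, 0, 0, 4], [0, 0, -6.8, 0, 0, 0, 3], [0, 0, -6.8, 0, 0, 0, 1], [0, 0, -6.8, 0, 0, 0, 1], [0, 0, -6.8, 0, 0, 0, 1], [0, 0, -6.8, 0, 0, 0, 1], [0, 0, -6.8, 0, 0, 0, 1], [0, 0, -6.8, 0, 0, 0, 1], [0, 0, -6.8, 0, 0, 0, 1]]
  newtons: 45

```text
time_s: 12.05
tcp_pos: [0.6146, -0.0636, 0.0087]
tcp_rot: [2.799, 1.427, 0.0]
force: [-0.9, 0.2, 3.9]
finger_gap: 0.256
grip_force: 45.0
```

```bash
python3 -c "
from h import *
st()"
```

```text
t 12.05 tcp [ 0.6146 -0.0636  0.0087] closing -36.0 tilt z [ 0. -0. -1.] q [ 0.18  0.85 -0.21  1.74  0.28  0.58 -0.82] F [-0.9  0.2  3.9] gap mm 24.1 grip 45.0
```

>>> servo_tool:
  moves:
    - [[0, 0, 0.5, 0, 0, 0, 1], [0, 0, 1.5, 0, 0, 0, 1], [0, 0, 4, 0, 0, 0, 1], [0, 0, 7, 0, 0, 0, 1], [0, 0, 10, 0, 0, 0, 1], [0, 0, 13, 0, 0, 0, 1], [0, 0, 16, 0, 0, 0, 1], [0, 0, 18, 0, 0, 0, 1], [0, 0, 19, 0, 0, 0, 1], [0, 0, 19, 0, 0, 0, 1]]

```text
time_s: 12.88
tcp_pos: [0.6159, -0.0637, 0.2011]
tcp_rot: [2.797, 1.425, 0.006]
force: [0.6, -0.6, -4.2]
finger_gap: 0.254
grip_force: 45.0
```

>>> servo_tool:
  moves:
    - [[-0.2, 0.6, 0, 0, 0, -1, 1], [-0.6, 1.8, 0, 0, 0, -4, 1], [-1.2, 3.6, 0, 0, 0, -8, 1], [-1.9, 5.6, 0, 0, 0, -12, 1], [-2.6, 7.8, 0, 0, 0, -16, 1], [-3.3, 10, 0, 0, 0, -21, 1], [-4.1, 12.2, 0, 0, 0, -25, 1], [-4.8, 14.4, 0, 0, 0, -30, 1], [-5.5, 16.6, 0, 0, 0, -34, 1], [-6.3, 18.8, 0, 0, 0, -39, 1], [-7, 21, 0, 0, 0, -44, 1], [-7.7, 23.2, 0, 0, 0, -48, 1], [-8.5, 25.4, 0, 0, 0, -53, 1], [-9.2, 27.6, 0, 0, 0, -57, 1], [-9.9, 29.6, 0, 0, 0, -61, 1], [-10.4, 31.1, 0, 0, 0, -64.5, 1], [-10.65, 31.9, 0, 0, 0, -66.2, 1], [-10.65, 31.9, 0, 0, 0, -66.2, 1], [-10.65, 31.9, 0, 0, 0, -66.2, 1], [-10.65, 31.9, 0, 0, 0, -66.2, 1]]

```text
time_s: 14.55
tcp_pos: [0.5076, 0.254, 0.1973]
tcp_rot: [3.122, -0.334, -0.002]
force: [0.6, -0.5, -3.2]
finger_gap: 0.251
grip_force: 45.0
```

```bash
python3 -c "
from h import *
st()
c=cam('top'); cv2.imwrite('pics/t3.png',cv2.resize(c['frame'][150:300,90:290],None,fx=4,fy=4,interpolation=cv2.INTER_CUBIC))"
```

```text
t 14.55 tcp [0.5076 0.254  0.1973] closing -102.2 tilt z [-0.002 -0.002 -1.   ] q [-0.53  0.52  0.02  1.76 -0.01  0.86 -2.28] F [ 0.6 -0.5 -3.2] gap mm 23.6 grip 45.0
```

View pics/t3.png

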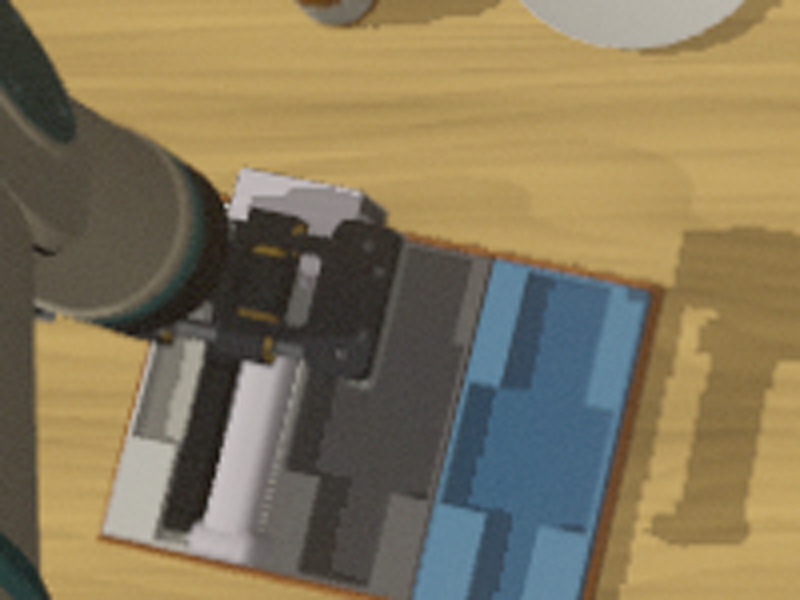

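The held head's top front edge runs from (240,170) to (360,190), and the pommel end is near (222,560).

```bash
python3 -c "
from chk import *
c=cam('top')
chk(c,[((240,170),.0373),((360,190),.0373),((190,552),.0143),((250,566),.0143)],np.array([90,150]),4,0,'tend')"
```

```text
t 14.65 tcp [0.5082 0.2539 0.1979] closing -102.3 tilt z [-0.001 -0.001 -1.   ] q [-0.53  0.52  0.02  1.76 -0.01  0.86 -2.28] F [-0.1 -0.2 -4. ] gap mm 23.9 grip 45.0
tend heading -12.3
(240, 170) fwd 62.3 left 29.9 mm
(360, 190) fwd 64.2 left -31.6 mm
(190, 552) fwd -124.9 left 16.2 mm
(250, 566) fwd -125.3 left -15.0 mm
```

>>> servo_tool:
  moves:
    - [[0, 0.1, -1, 0, 0, 0, 1], [0, 0.1, -3, 0, 0, 0, 1], [0, 0.1, -6, 0, 0, 0, 1], [0, 0.1, -9, 0, 0, 0, 1], [0, 0.1, -12, 0, 0, 0, 1], [0, 0.1, -14, 0, 0, 0, 1], [0, 0.1, -15, 0, 0, 0, 1], [0, 0.1, -15.5, 0, 0, 0, 1], [0, 0.1, -16, 0, 0, 0, 1], [0, 0.1, -16.4, 0, 0, 0, 1], [0, 0.1, -16.7, 0, 0, 0, 1], [0, 0.1, -17, 0, 0, 0, 1], [0, 0.1, -17.3, 0, 0, 0, 1], [0, 0.1, -17.5, 0, 0, 0, 1], [0, 0.1, -17.7, 0, 0, 0, 1], [0, 0.1, -17.8, 0, 0, 0, 1], [0, 0.1, -17.8, 0, 0, 0, 1], [0, 0.1, -17.8, 0, 0, 0, 1]]

```text
time_s: 16.15
tcp_pos: [0.5081, 0.2564, 0.0205]
tcp_rot: [-3.124, 0.333, -0.0]
force: [-0.0, 0.4, -2.8]
finger_gap: 0.253
grip_force: 45.0
```

```bash
python3 -c "
from h import *
st()"
```

```text
t 16.15 tcp [0.5081 0.2564 0.0205] closing -102.2 tilt z [ 0.  0. -1.] q [-0.52  0.78  0.01  1.88 -0.02  0.48 -2.28] F [-0.   0.4 -2.8] gap mm 23.8 grip 45.0
```

>>> servo_tool:
  moves:
    - [[0, 0, -0.1, 0, 0, 0, 1], [0, 0, -0.2, 0, 0, 0, 1], [0, 0, -0.25, 0, 0, 0, 1], [0, 0, -0.3, 0, 0, 0, 1], [0, 0, -0.3, 0, 0, 0, 1], [0, 0, -0.3, 0, 0, 0, 1]]

```text
time_s: 16.65
tcp_pos: [0.5081, 0.2564, 0.0174]
tcp_rot: [3.124, -0.333, -0.0]
force: [0.2, -0.1, -3.1]
finger_gap: 0.252
grip_force: 45.0
```

>>> servo_tool:
  moves:
    - [[0, 0, -0.05, 0, 0, 0, 1], [0, 0, -0.08, 0, 0, 0, 1], [0, 0, -0.1, 0, 0, 0, 1], [0, 0, -0.1, 0, 0, 0, 1]]

```text
time_s: 16.98
tcp_pos: [0.5081, 0.2564, 0.0167]
tcp_rot: [-3.124, 0.333, -0.0]
force: [-1.0, -0.9, -0.7]
finger_gap: 0.252
grip_force: 45.0
```

>>> servo_tool:
  moves:
    - [[0, 0, -0.03, 0, 0, 0, 2.5], [0, 0, -0.03, 0, 0, 0, 2.8], [0, 0, -0.03, 0, 0, 0, 4], [0, 0, -0.03, 0, 0, 0, 4], [0, 0, -0.03, 0, 0, 0, 4], [0, 0, 1, 0, 0, 0, 4], [0, 0, 3, 0, 0, 0, 4], [0, 0, 6, 0, 0, 0, 4], [0, 0, 10, 0, 0, 0, 4], [0, 0, 14, 0, 0, 0, 6], [0, 0, 17, 0, 0, 0, 6], [0, 0, 18, 0, 0, 0, 6], [0, 0, 18, 0, 0, 0, 6]]

```text
time_s: 18.07
tcp_pos: [0.5099, 0.2573, 0.2001]
tcp_rot: [-3.12, 0.333, -0.009]
force: [0.9, 0.9, 0.3]
finger_gap: 0.633
grip_force: 0.0
```

>>> servo_tool:
  moves:
    - [[0.1, -1.3, 0, 0, 0, -1, 6], [0.4, -4, 0, 0, 0, -2, 6], [0.8, -7.5, 0, 0, 0, -3, 6], [1.2, -11.3, 0, 0, 0, -4, 6], [1.7, -15.1, 0, 0, 0, -5, 6], [2.1, -18.9, 0, 0, 0, -6, 6], [2.5, -22.7, 0, 0, 0, -7, 6], [3, -26.5, 0, 0, 0, -8, 6], [3.4, -30.3, 0, 0, 0, -9, 6], [3.8, -34.1, 0, 0, 0, -10, 6], [4.2, -37.9, 0, 0, 0, -11, 6], [4.6, -41.7, 0, 0, 0, -12, 6], [5.1, -45.5, 0, 0, 0, -14, 6], [5.5, -49.3, 0, 0, 0, -15, 6], [5.9, -53.1, 0, 0, 0, -16, 6], [6.3, -56.9, 0, 0, 0, -17, 6], [6.7, -60.7, 0, 0, 0, -18, 6], [7.1, -64, 0, 0, 0, -19, 6], [7.5, -67.2, 0, 0, 0, -20, 6], [7.7, -69.1, 0, 0, 0, -20.9, 6]]

```text
time_s: 19.73
tcp_pos: [0.5813, -0.4394, 0.1928]
tcp_rot: [3.007, -0.903, -0.008]
force: [0.1, 0.2, -0.5]
finger_gap: 0.635
grip_force: 0.0
```

```bash
python3 -c "
from h import *
st()
c=cam('top'); print(onz(c,[(441,158)],0),onz(c,[(453,138)],.13)); cv2.imwrite('pics/t4.png',cv2.resize(c['frame'][100:340,100:510],None,fx=1.9,fy=1.9,interpolation=cv2.INTER_CUBIC))"
```

```text
t 19.73 tcp [ 0.5813 -0.4394  0.1928] closing -123.4 tilt z [-0.006 -0.    -1.   ] q [ 0.54  0.77  0.14  1.27 -0.1   1.11 -1.47] F [ 0.1  0.2 -0.5] gap mm 59.7 grip 0.0
[[ 0.71135541 -0.3717728   0.        ]] [[ 0.71646013 -0.36581157  0.13      ]]
```

View pics/t4.png

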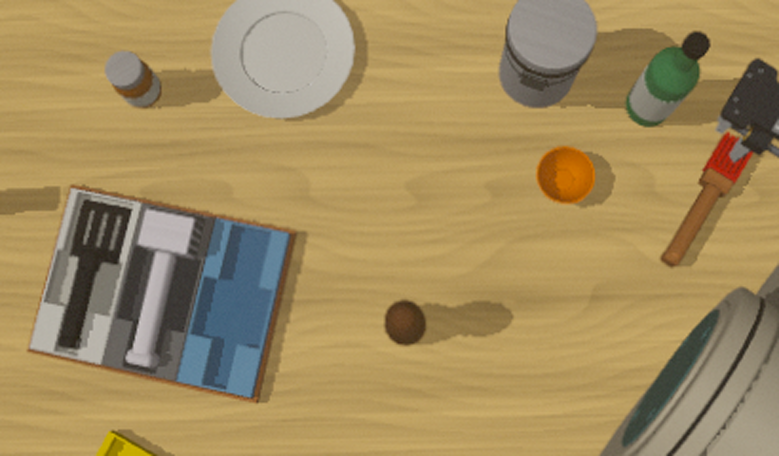

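The turner and tenderizer both sit correctly in their inserts. The bottle at (665,85) clears the brush grasp by about 2 cm, so I'll descend on the brush.

>>> servo_tool:
  moves:
    - [[0, 0, 0, 0, 0, 0, 6], [0, 0, -2, 0, 0, 0, 6], [0, 0, -5, 0, 0, 0, 6], [0, 0, -8, 0, 0, 0, 6], [0, 0, -11, 0, 0, 0, 6], [0, 0, -13, 0, 0, 0, 6], [0, 0, -14, 0, 0, 0, 6], [0, 0, -15, 0, 0, 0, 6], [0, 0, -15, 0, 0, 0, 6], [0, 0, -15, 0, 0, 0, 6]]

```text
time_s: 20.62
tcp_pos: [0.5852, -0.4344, 0.0467]
tcp_rot: [-3.012, 0.894, -0.0]
force: [-0.6, -0.8, 0.3]
finger_gap: 0.637
grip_force: 0.0
```

```bash
python3 -c "
from h import *
st()"
```

```text
t 20.62 tcp [ 0.5852 -0.4344  0.0467] closing -123.1 tilt z [ 0.  0. -1.] q [ 0.54  0.92  0.11  1.39 -0.12  0.84 -1.46] F [-0.6 -0.8  0.3] gap mm 59.9 grip 0.0
```

>>> servo_tool:
  moves:
    - [[0, 0, -1.5, 0, 0, 0, 6], [0, 0, -2.7, 0, 0, 0, 6], [0, 0, -3.5, 0, 0, 0, 6], [0, 0, -3.8, 0, 0, 0, 6], [0, 0, -3.8, 0, 0, 0, 6], [0, 0, -3.8, 0, 0, 0, 4], [0, 0, -3.8, 0, 0, 0, 3], [0, 0, -3.8, 0, 0, 0, 1], [0, 0, -3.8, 0, 0, 0, 1], [0, 0, -3.8, 0, 0, 0, 1], [0, 0, -3.8, 0, 0, 0, 1], [0, 0, -3.8, 0, 0, 0, 1], [0, 0, -3.8, 0, 0, 0, 1]]
  newtons: 20

```text
time_s: 21.7
tcp_pos: [0.5854, -0.4345, 0.0088]
tcp_rot: [-3.012, 0.894, -0.001]
force: [0.7, 0.8, 2.3]
finger_gap: 0.231
grip_force: 20.0
```

>>> servo_tool:
  moves:
    - [[0, 0, 0.5, 0, 0, 0, 1], [0, 0, 1.5, 0, 0, 0, 1], [0, 0, 4, 0, 0, 0, 1], [0, 0, 7, 0, 0, 0, 1], [0, 0, 10, 0, 0, 0, 1], [0, 0, 13, 0, 0, 0, 1], [0, 0, 16, 0, 0, 0, 1], [0, 0, 18, 0, 0, 0, 1], [0, 0, 19, 0, 0, 0, 1], [0, 0, 19, 0, 0, 0, 1]]

```text
time_s: 22.53
tcp_pos: [0.5862, -0.4358, 0.202]
tcp_rot: [3.01, -0.894, 0.008]
force: [0.4, -0.9, -0.3]
finger_gap: 0.232
grip_force: 20.0
```

```bash
python3 -c "
from h import *
st()"
```

```text
t 22.53 tcp [ 0.5862 -0.4358  0.202 ] closing -123.1 tilt z [ 0.004 -0.003 -1.   ] q [ 0.53  0.76  0.14  1.27 -0.1   1.12 -1.47] F [ 0.4 -0.9 -0.3] gap mm 21.8 grip 20.0
```

>>> servo_tool:
  moves:
    - [[-0.2, 1.1, 0, 0, 0, 1, 1], [-0.7, 3.4, 0, 0, 0, 2, 1], [-1.4, 6.7, 0, 0, 0, 3, 1], [-2.1, 10.2, 0, 0, 0, 4, 1], [-2.9, 13.8, 0, 0, 0, 5, 1], [-3.7, 17.4, 0, 0, 0, 6, 1], [-4.4, 21, 0, 0, 0, 7, 1], [-5.2, 24.6, 0, 0, 0, 8, 1], [-5.9, 28.2, 0, 0, 0, 10, 1], [-6.7, 31.8, 0, 0, 0, 11, 1], [-7.5, 35.4, 0, 0, 0, 12, 1], [-8.2, 39, 0, 0, 0, 13, 1], [-9, 42.6, 0, 0, 0, 15, 1], [-9.7, 46.2, 0, 0, 0, 16, 1], [-10.5, 49.8, 0, 0, 0, 17, 1], [-11.2, 53.2, 0, 0, 0, 18, 1], [-11.9, 56.4, 0, 0, 0, 19, 1], [-12.4, 58.9, 0, 0, 0, 20, 1], [-12.7, 60.2, 0, 0, 0, 20.9, 1], [-12.7, 60.2, 0, 0, 0, 20.9, 1]]

```text
time_s: 24.2
tcp_pos: [0.4564, 0.1703, 0.1975]
tcp_rot: [-3.125, 0.324, 0.004]
force: [0.8, -0.1, -1.0]
finger_gap: 0.236
grip_force: 20.0
```

```bash
python3 -c "
from h import *
get_state();import time
for _ in range(3): c=cam('top')
st(); cv2.imwrite('pics/t5.png',cv2.resize(c['frame'][150:320,120:320],None,fx=3.5,fy=3.5,interpolation=cv2.INTER_CUBIC))"
```

```text
t 24.35 tcp [0.4581 0.1653 0.1979] closing -102.3 tilt z [-0.001 -0.002 -1.   ] q [-0.41  0.41  0.01  1.97 -0.01  0.77 -2.18] F [ 0.6 -0.4 -0.6] gap mm 21.8 grip 20.0
```

View pics/t5.png

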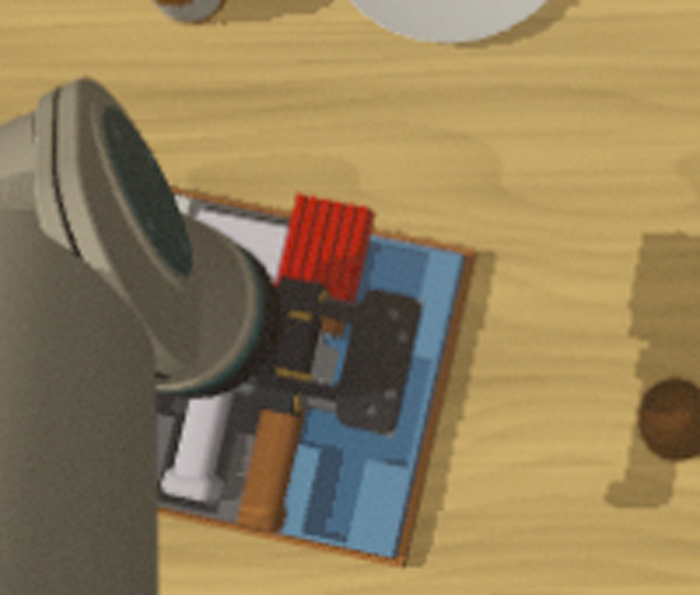

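The brush head's front edge runs from (298,196) to (373,210), and its tail runs from (238,524) to (278,532).

```bash
python3 -c "
from chk import *
c=cam('top')
chk(c,[((298,196),.0132),((373,210),.0132),((238,524),.0132),((278,532),.0132)],np.array([120,150]),3.5,0,'brush')"
```

```text
t 24.4 tcp [0.4583 0.165  0.1981] closing -102.4 tilt z [-0.001 -0.002 -1.   ] q [-0.41  0.41  0.01  1.97 -0.01  0.77 -2.18] F [ 0.4 -0.1 -0.9] gap mm 21.7 grip 20.0
brush heading -12.4
(298, 196) fwd 91.0 left 20.1 mm
(373, 210) fwd 91.6 left -24.0 mm
(238, 524) fwd -96.5 left 9.8 mm
(278, 532) fwd -96.2 left -13.3 mm
```

>>> servo_tool:
  moves:
    - [[0.15, 0, -1, 0, 0, 0, 1], [0.15, 0, -3, 0, 0, 0, 1], [0.15, 0, -6, 0, 0, 0, 1], [0.15, 0, -9, 0, 0, 0, 1], [0.15, 0, -12, 0, 0, 0, 1], [0.15, 0, -14, 0, 0, 0, 1], [0.15, 0, -15, 0, 0, 0, 1], [0.15, 0, -15.5, 0, 0, 0, 1], [0.15, 0, -15.8, 0, 0, 0, 1], [0.15, 0, -16, 0, 0, 0, 1], [0.15, 0, -16, 0, 0, 0, 1], [0.15, 0, -16, 0, 0, 0, 1]]

```text
time_s: 25.4
tcp_pos: [0.4603, 0.1676, 0.0393]
tcp_rot: [-3.123, 0.333, -0.003]
force: [0.4, 0.6, -0.6]
finger_gap: 0.233
grip_force: 20.0
```

```bash
python3 -c "
from h import *
st()"
```

```text
t 25.4 tcp [0.4603 0.1676 0.0393] closing -102.2 tilt z [ 0.002  0.001 -1.   ] q [-0.41  0.68  0.    2.1  -0.01  0.37 -2.18] F [ 0.4  0.6 -0.6] gap mm 21.9 grip 20.0
```

>>> servo_tool:
  moves:
    - [[0, 0, -0.5, 0, 0, 0, 1], [0, 0, -1, 0, 0, 0, 1], [0, 0, -1.3, 0, 0, 0, 1], [0, 0, -1.6, 0, 0, 0, 1], [0, 0, -1.8, 0, 0, 0, 1], [0, 0, -1.95, 0, 0, 0, 1], [0, 0, -2.05, 0, 0, 0, 1], [0, 0, -2.1, 0, 0, 0, 1], [0, 0, -2.1, 0, 0, 0, 1], [0, 0, -2.1, 0, 0, 0, 1]]

```text
time_s: 26.23
tcp_pos: [0.4596, 0.1674, 0.0175]
tcp_rot: [-3.124, 0.333, -0.0]
force: [-0.1, 0.1, -0.5]
finger_gap: 0.235
grip_force: 20.0
```

>>> servo_tool:
  moves:
    - [[0, 0, -0.04, 0, 0, 0, 1], [0, 0, -0.08, 0, 0, 0, 1], [0, 0, -0.08, 0, 0, 0, 1], [0, 0, -0.08, 0, 0, 0, 1]]

```text
time_s: 26.57
tcp_pos: [0.4596, 0.1674, 0.0167]
tcp_rot: [-3.124, 0.333, -0.0]
force: [0.3, 0.6, -0.9]
finger_gap: 0.234
grip_force: 20.0
```

>>> servo_tool:
  moves:
    - [[0, 0, 0, 0, 0, 0, 2.4], [0, 0, 0, 0, 0, 0, 2.8], [0, 0, 0, 0, 0, 0, 4], [0, 0, 0, 0, 0, 0, 4], [0, 0, 0, 0, 0, 0, 4], [0, 0, 1, 0, 0, 0, 4], [0, 0, 3, 0, 0, 0, 4], [0, 0, 6, 0, 0, 0, 4], [0, 0, 10, 0, 0, 0, 4], [0, 0, 14, 0, 0, 0, 6], [0, 0, 17, 0, 0, 0, 6], [0, 0, 19, 0, 0, 0, 6], [2, -3, 19, 0, 0, 0, 6], [3, -7, 19, 0, 0, 0, 6], [3, -11, 19, 0, 0, 0, 6], [3, -15, 19, 0, 0, 0, 6], [3, -19, 19, 0, 0, 0, 6], [3, -22, 19, 0, 0, 0, 6], [3, -22, 19, 0, 0, 0, 6]]

```text
time_s: 28.15
tcp_pos: [0.4887, -0.0605, 0.2075]
tcp_rot: [3.118, -0.349, 0.002]
force: [0.4, -0.2, -0.1]
finger_gap: 0.642
grip_force: 0.0
```

```bash
python3 -c "
from h import *
st()
c=cam('top'); cv2.imwrite('pics/t6.png',cv2.resize(c['frame'][80:370,100:510],None,fx=1.9,fy=1.9,interpolation=cv2.INTER_CUBIC))"
```

```text
t 28.15 tcp [ 0.4887 -0.0605  0.2075] closing -102.8 tilt z [ 0.001 -0.004 -1.   ] q [ 0.03  0.4   0.05  1.95 -0.02  0.79 -1.71] F [ 0.4 -0.2 -0.1] gap mm 60.4 grip 0.0
```

View pics/t6.png

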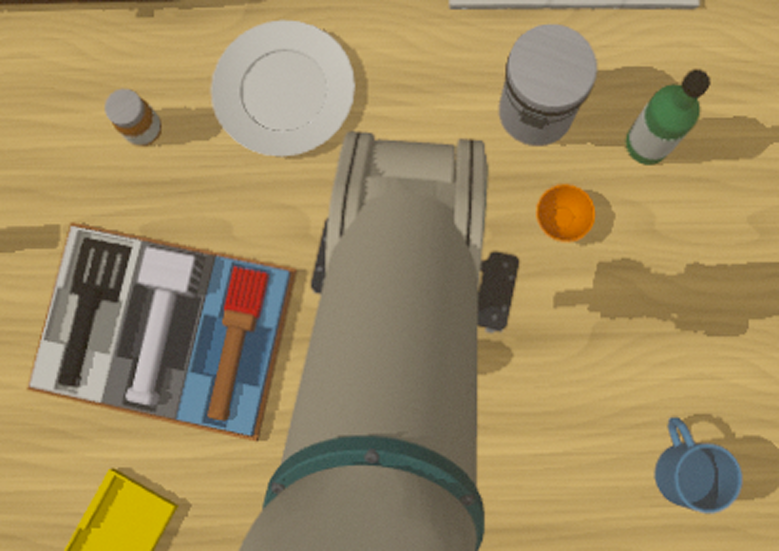

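All three tools lie in their inserts, at (95,310), (160,325) and (235,340). The visible bystanders haven't moved, and the arm is clear.

```bash
python3 -c "
from bench import *
print(hand_in())"
```

```text
the job is handed in; nothing more can be done
None
```

The turner, tenderizer and brush are in the white, grey and blue inserts, heads in the pockets and handles in the channels. I handed the job in at about 28 s with the bystanders untouched as far as the last picture shows; the arm hid the mill in it.

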